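# Isolate an air manifold and bleed it with the relief valve's cam lever

### The job

Bleed down the small air manifold on the bench. First shut the supply by swinging the red ball-valve handle round to its closed stop, square across the pipe; only then lift the relief valve by raising its black-knobbed cam lever to the point of highest lift, which is lever straight up and not past it, and hold it there: the lever springs back if let go, so finish while still holding it. Leave the wrench, the yellow manometer and the jar where they lie.

Things in the scene. Friction and masses are not known exactly. Their poses are not given: they have to be found in the camera images.
- manifold: Fixed grey base plate, 230 (x) by 400 (y) by 10 mm, with pipework along its y, 35 mm above the bench: aluminium block (50 mm deep, y -175..5, top at 60 mm), steel ball valve (stem at y 75), 12 mm inlet tube to y 182. Behind the block lies a blue reservoir (x 58..158, y -190..70, top at 116 mm). Origin at bench level, under the pipe line; the plate covers x -55..175, y -195..205 mm.
- gauge: Fixed pressure gauge, 63 mm dial facing the robot's side, 28 mm thick, top 144 mm above the bench. It and the relief valve stand in the block's two top ports (manifold x 0, y -55 and y -135 mm), either way round. Origin at its foot, 60 mm above the bench.
- supply (a joint): Angle of the red supply handle about the vertical (rad): 0 = open, handle along the pipe, pointing to the manifold's +y; grows anticlockwise seen from above to the stop at 1.571 = shut, handle square across the pipe, pointing to the manifold's -x (towards the robot). Starts at or near open. Takes about 0.25 N m to turn and stays where it is left.
- supply_axis (a point): Point on the supply handle's vertical turning axis, at the height of the red sleeve's middle (74 mm above the bench).
- supply_grip (a point): Point on the red sleeve, 75 mm out from supply_axis; the sleeve is 16 mm wide, 10 mm thick and runs from 26 to 104 mm from the axis. Axes: y points outward along the handle, z up. At this point at least 25 mm is clear below the sleeve.
- relief: Brass relief valve, 37 mm in diameter, standing upright on the block, turned by a different amount each time. Origin at its foot (60 mm above the bench); z up; -x is the way the lever lies at rest; y is along the lever's pivot. The lever moves in the x-z plane of this frame.
- cam (a joint): Angle of the cam lever (rad): 0 = at rest, lever level, pointing to relief's -x; grows as the knob is raised; 1.571 = straight up, the eccentric's highest lift; stop at 2.0, past the top, where the lift has dropped again. A spring always pulls it back to 0; raising it takes about 6 N at the knob at first, falling to about 3 N when upright.
- stem (a joint): Lift of the valve stem (m): 0 at rest, 0.008 x sin(cam angle) less up to 0.0005 of play under the spring, so about 0.0076 at the highest point and less on either side of it. The lever's pivot rides up with the stem.
- stem_top (a point): Top of the 10 mm steel stem, 14 mm above the pivot.
- cam_pivot (a point): Middle of the lever's pivot pin, on the valve's axis, 134 mm above the bench at rest, rising with the stem.
- cam_knob (a point): Centre of the black barrel knob, 24 mm in diameter and 26 mm wide, flat-ended, its axis along the pivot direction (y of relief), at the end of the lever, 95 mm from the pivot.
- cam_handle: The lever arm with its knob: a 10 mm steel rod from the fork (32 mm from the pivot) to the knob. Origin at the pivot; its -x axis points along the lever to the knob; y is along the pivot.
- wrench: Bystander: steel spanner about 160 mm long lying on the bench, in front of the manifold. Origin at its middle, underside.
- manometer: Bystander: yellow handheld manometer, 150 x 75 x 28 mm, lying beside the manifold at its +y end. Origin at the centre of its underside.
- jar: Bystander: small white jar with blue cap, 48 mm in diameter, 55 mm tall, beside the manifold at its -y end. Origin at the centre of its underside.

How it is judged:
By the outcome, as a careful person would: the job done as asked, in the order asked, and still so for the second after the job is handed in, while the arm keeps its last pose, push and grip.
It also fails if it takes over 54 s, if anything falls off the work surface, if the arm or the gripper's body presses on something with over 40 N, if the wrist force passes 120 N, or if a joint passes its speed limit or range.

### The arm

A 7-joint arm with a two-finger parallel gripper is mounted at the origin on the work surface. World frame = base frame: x ahead of the robot, y to its left, z up, the work surface at z = 0. Lengths are in m, angles in rad, forces in N, time in s.
With the tool pointing down it reaches from about 0.4 to 0.85 m from the base axis. Payload 10.4 kg.
Tool frame: the origin (TCP) lies on the centre line of the jaws, within the pads' length; the fingertips stand 17 mm ahead of it and the grasp point (between the pads) lies 2 mm behind it; z points along the fingers, y is the line along which they close (so a half turn about z gives the same grasp; the last joint's range is limited). The gripper opens to 85 mm and grips with 20 to 120 N. Pads are 22 mm wide; open, the fingers measure 114 mm over their backs; the gripper's body (76 mm by 85 mm) begins 54 mm behind the grasp point. The pads swing forward as they close: fully open they stand 13 mm farther back than shut.
Start: joints at [1.286, 0.332, -0.065, 1.46, 0.022, 1.35, -0.088], TCP at [0.162, -0.604, 0.219] pointing down, gripper open.
Joint ranges: [-2.6, 2.6], [-0.5, 2.12], [-1.47, 1.34], [0.16, 2.42], [-1.27, 4.41], [0.06, 2.06], [-2.6, 2.6]. Speed limits (rad/s): [2.22, 2.22, 2.79, 2.79, 3.14, 3.14, 3.14].

### API

Orientations are given as a unit quaternion [x, y, z, w].
In Python, from workcell import sensors, imaging, order, spotter gives the robot as it stands. The module is installed in compiled form; this text tells all that it offers.
- The arm moves only by the shell command python3 -m inch 'ROWS' [FORCE]. ROWS is JSON, a list that holds one entry, the list of rows, each a list of 7 numbers: the shift along the tool's x, y, z in m, then the turn, a rotation vector about the tool's x, y, z in rad, then the closure, from -1 (fully open) to 1 (shut). In form: [[[x, y, z, ax, ay, az, hand], ...]]. A call has 1 to 10 rows; each row is the pose to reach, as a shift and turn from the pose commanded when the call began, along the tool's axes at that moment; what a row does not reach only later rows make up. A row lasts 1/10 s, in which the tool goes at most 50 mm and 8.59 degrees, less where a joint would pass 70% of its speed; a pose out of reach is approached as far as the arm can. A call with a gripper value outside its range is refused whole. The fingers move at their own pace and stop on an object; FORCE is the grip in N (left out, the last holds). Time passes only in rows, so rows that repeat a pose let the fingers close. It gives the time, the measured TCP pose, the force, the opening and the grip force at its end, in the units of the state.
- sensors.get_obs(): the state, without advancing time (a new reading comes with each control period).
- imaging.camera(name): name is "side" or "top" or "wrist"; returns the picture (400x640x3 uint8, blue, green, red); there is no depth.
- imaging.calibration(name): a dict with "mtx" (3x3 intrinsics, pixels), "R" (3x3) and "t" (3): a world point X has camera coordinates R X + t; the wrist camera has in their place "tool_from_camera" (4x4, takes a point from camera to tool coordinates, whose origin is the TCP and whose axes are the flange's). Camera axes: x right, y down, z forward; pixel columns grow to the right and rows downward; lengths in m; the calibration is good to about 2 mm. A picture is of the moment at which its call begins: read the wrist's pose just before it. calibration takes no time and is no camera call.
- order.hand_in(): hands the job in; it is judged then, once.
Trained networks look in the newest picture that a camera, given by its name, has taken for a name from the list of things; names that differ only in an ending like _2 or _b are one class to them, and where a whole thing is asked for, a point or a joint stands for the part that bears it (a point fixed in the world has none). Each returns a list of dicts, best first, with "conf" (0 to 1); they miss things now and then, are a little off and sometimes report something else, mostly with a low value. They report only what shows in the picture. A call takes as long as a camera call.
- spotter.look_for(label, camera): "pixel" ([column, row] in pixels, amid what is visible of it).
The state is a dict: "clock": time; "joint_pos": joint angles; "joint_velocities": joint speeds; "tau": joint torques, N m; "position": TCP position; "ee_rot": TCP orientation; "ft_force": force on the tool from outside, world axes, zero at the start; "torque": the same for the moment, N m; "grip_width": opening from 0.0 (shut) to 1.0 (fully open); "grasp_force": force on a finger pad.
Only numpy, scipy, OpenCV 4.12 (cv2) and the standard library are available. Lean on these libraries where they do the work, as an engineer would, in place of code of your own. Each camera call takes 0.05 s, during which the arm holds its last target. There are 200 camera calls.

## Working session

There is one attempt and no reset: what is moved stays moved. The work goes in short steps, Python scripts to look and compute and a shell command to move; the robot and the scene stay as the last step left them, time stands still between calls to the robot, and variables do not carry over. Pictures are saved under pics/ and viewed, at most 10 in all, crops included, and the job is handed in when it is done.

```bash
mkdir -p pics; cat > h.py <<'E'
import numpy as np, cv2
from scipy.spatial.transform import Rotation as Rn
from workcell import sensors, imaging, order, spotter
def cam(name):
    c=imaging.calibration(name); K=np.array(c["mtx"])
    if name=="wrist":
        o=sensors.get_obs(); T=np.eye(4); T[:3,:3]=Rn.from_quat(o["ee_rot"]).as_matrix(); T[:3,3]=o["position"]
        W=np.linalg.inv(T@np.array(c["tool_from_camera"])); return K,W[:3,:3],W[:3,3]
    return K,np.array(c["R"]),np.array(c["t"])
def ray(px,C):
    K,R,t=C; d=R.T@np.linalg.inv(K)@np.array([px[0],px[1],1.]); return -R.T@t,d
def atz(px,C,z):
    o,d=ray(px,C); return o+d*(z-o[2])/d[2]
def proj(X,C):
    K,R,t=C; p=K@(R@np.array(X)+t); return p[:2]/p[2]
def tri(obs):
    A=np.zeros((3,3));b=np.zeros(3);L=[]
    for px,C in obs:
        o,d=ray(px,C); d=d/np.linalg.norm(d); P=np.eye(3)-np.outer(d,d); A+=P;b+=P@o; L.append((P,o))
    X=np.linalg.solve(A,b); return X,[float(np.linalg.norm(P@(X-o))) for P,o in L]
E
python3 - <<'E'
from h import *
np.set_printoptions(precision=3,suppress=True)
C={}
for n in ("side","top"):
    C[n]=cam(n); cv2.imwrite(f"pics/{n}0.png",imaging.camera(n)); print(n,-C[n][1].T@C[n][2])
for l in ["supply_axis","supply_grip","gauge","relief","stem_top","cam_pivot","cam_knob","wrench","manometer","jar","manifold"]:
    ob=[]
    for n in C:
        r=spotter.look_for(l,n)
        print(l,n,[(np.round(x["pixel"]).tolist(),round(x["conf"],2)) for x in r[:2]])
        if r: ob.append((r[0]["pixel"],C[n]))
    if len(ob)==2: print("   ",*tri(ob))
print(sensors.get_obs())
E
```

```text
side [0.098 0.57  0.505]
top [0.422 0.057 1.058]
supply_axis side [([267.0, 231.0], 0.81)]
supply_axis top [([283.0, 193.0], 0.61)]
    [0.59  0.153 0.062] [0.005786316208518877, 0.005786316208518656]
supply_grip side [([265.0, 231.0], 0.81)]
supply_grip top [([273.0, 193.0], 0.59)]
    [0.583 0.171 0.077] [0.0010159009585424881, 0.0010159009585423227]
gauge side [([325.0, 180.0], 0.85), ([267.0, 229.0], 0.33)]
gauge top [([347.0, 189.0], 0.55)]
    [ 0.582 -0.015  0.118] [0.00224805814314738, 0.0022480581431471728]
relief side [([349.0, 170.0], 0.71)]
relief top [([384.0, 195.0], 0.69)]
    [ 0.57  -0.103  0.114] [0.0037141797321011624, 0.0037141797321010874]
stem_top side [([356.0, 163.0], 0.94)]
stem_top top [([387.0, 204.0], 0.74)]
    [ 0.548 -0.104  0.137] [0.006163138755026377, 0.006163138755026184]
cam_pivot side [([358.0, 165.0], 0.71), ([376.0, 168.0], 0.56)]
cam_pivot top [([388.0, 209.0], 0.72)]
    [ 0.538 -0.103  0.135] [0.009412677945139268, 0.009412677945139173]
cam_knob side [([375.0, 168.0], 0.81)]
cam_knob top [([384.0, 225.0], 0.65), ([380.0, 203.0], 0.56)]
    [ 
[... 510 characters left out ...]
15 -0.12   0.084] [0.031931652036251215, 0.03193165203625106]
manifold side [([281.0, 220.0], 0.97)]
manifold top [([318.0, 171.0], 0.77)]
    [0.652 0.059 0.016] [0.0012324075488331612, 0.0012324075488331081]
{'clock': 1.2, 'joint_pos': array([ 1.286,  0.332, -0.065,  1.46 ,  0.022,  1.35 , -0.088]), 'joint_velocities': array([ 0.   , -0.   , -0.   , -0.001, -0.001, -0.001,  0.001]), 'tau': array([ -0.   , -62.524,   0.048, -39.183,   0.016,   0.002,  -0.   ]), 'position': array([ 0.162, -0.604,  0.219]), 'ee_rot': array([0.991, 0.131, 0.   , 0.   ]), 'ft_force': array([ 0.607,  0.085, -0.431]), 'torque': array([-0.018, -0.014, -0.016]), 'grasp_force': 0.0, 'grip_width': 0.9967361760939881}
```

```bash
python3 - <<'E'
import cv2,numpy as np
a=cv2.imread("pics/top0.png")[120:290,180:440]; b=cv2.imread("pics/side0.png")[120:320,130:450]
cv2.imwrite("pics/top0c.png",cv2.resize(a,None,fx=3,fy=3,interpolation=2)); cv2.imwrite("pics/side0c.png",cv2.resize(b,None,fx=2.5,fy=2.5,interpolation=2))
E
```

```text
(no output)
```

View pics/top0c.png

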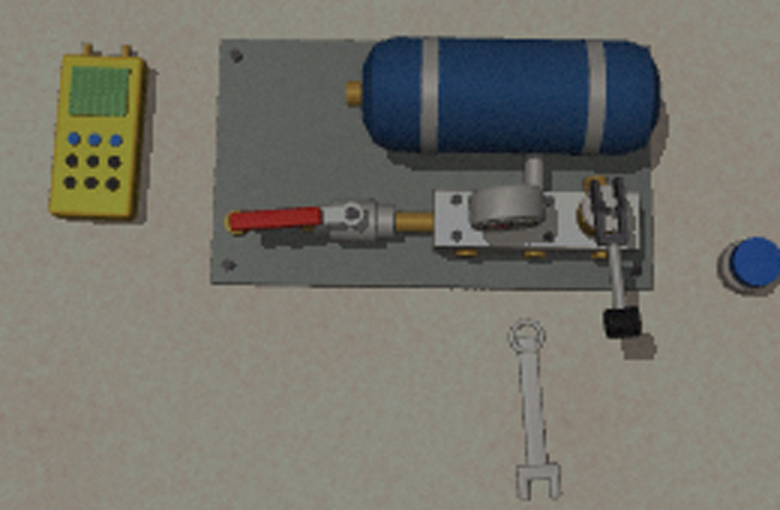

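View pics/side0c.png

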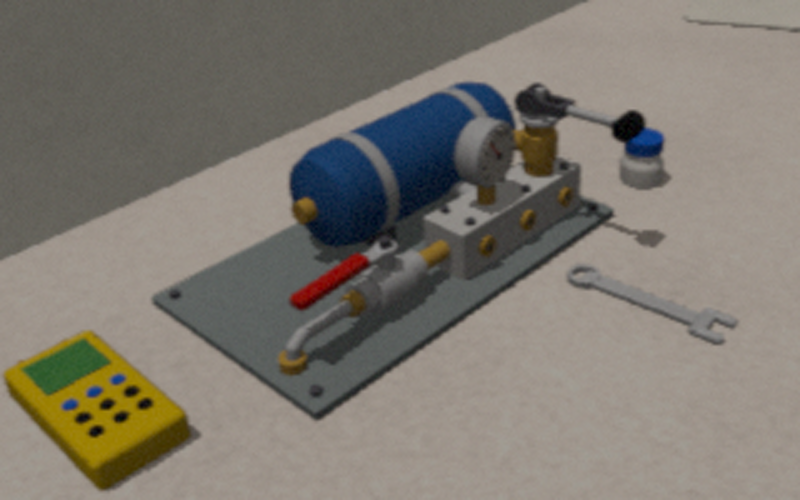

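```bash
python3 - <<'E'
from h import *
np.set_printoptions(precision=3,suppress=True)
C=cam("top");S=cam("side")
f=lambda x,y:(180+(x+.5)/3-.5,120+(y+.5)/3-.5)
g=lambda x,y:(130+(x+.5)/2.5-.5,120+(y+.5)/2.5-.5)
for n,p,z in [("c1",(221,40),.01),("c2",(212,284),.01),("c3",(653,288),.01),("axis",(352,213),.08),("sl_in",(323,216),.077),("sl_out",(230,223),.077),("knob",(622,322),.14),("pivot",(608,210),.134),("wr",(526,325),0),("wr2",(538,490),0),("man",(145,60),.028),("jar",(755,262),.055),("gauge top",(508,195),.144)]:
    print(n,atz(f(*p),C,z))
for n,a,b in [("axis",(352,213),(386,243)),("sl_out",(230,223),(297,301)),("knob",(622,322),(627,125))]:
    print(n,*tri([(f(*a),C),(g(*b),S)]))
E
```

```text
c1 [0.765 0.236 0.01 ]
c2 [0.536 0.242 0.01 ]
c3 [ 0.527 -0.156  0.01 ]
axis [0.588 0.111 0.08 ]
sl_in [0.586 0.136 0.077]
sl_out [0.581 0.215 0.077]
knob [ 0.487 -0.104  0.14 ]
pivot [ 0.578 -0.098  0.134]
wr [ 0.496 -0.041  0.   ]
wr2 [ 0.349 -0.048  0.   ]
man [0.741 0.302 0.028]
jar [ 0.543 -0.237  0.055]
gauge top [ 0.589 -0.017  0.144]
axis [0.588 0.111 0.078] [0.0002716104349660415, 0.00027161043496598807]
sl_out [0.58  0.215 0.079] [0.00011406928272627052, 0.0001140692827263154]
knob [ 0.488 -0.104  0.138] [0.0005761331439548039, 0.0005761331439547813]
```

```bash
cat >> h.py <<'E'
def down(yaw):  # tool pointing down, tool y at world angle yaw
    y=np.array([np.cos(yaw),np.sin(yaw),0]); z=np.array([0,0,-1.]); return np.column_stack([np.cross(y,z),y,z])
def go(p,R,o=None):
    o=o or sensors.get_obs(); R0=Rn.from_quat(o["ee_rot"]).as_matrix()
    print("shift",np.round(R0.T@(np.array(p)-o["position"]),4),"turn",np.round(Rn.from_matrix(R0.T@R).as_rotvec(),3))
E
python3 - <<'E'
from h import *
go([.583,.186,.215],down(.067))
E
```

```text
shift [ 0.6113 -0.6538  0.0036] turn [ 0.     0.    -1.376]
```

```bash
R='[0.611,-0.654,0.004,0,0,-1.376,-0.2]'; : ; python3 -m inch '[[[0.611,-0.654,0.004,0,0,-1.376,-0.2],[0.611,-0.654,0.004,0,0,-1.376,-0.2],[0.611,-0.654,0.004,0,0,-1.376,-0.2],[0.611,-0.654,0.004,0,0,-1.376,-0.2],[0.611,-0.654,0.004,0,0,-1.376,-0.2],[0.611,-0.654,0.004,0,0,-1.376,-0.2],[0.611,-0.654,0.004,0,0,-1.376,-0.2],[0.611,-0.654,0.004,0,0,-1.376,-0.2],[0.611,-0.654,0.004,0,0,-1.376,-0.2],[0.611,-0.654,0.004,0,0,-1.376,-0.2]]]' 20
python3 - <<'E'
from h import *
go([.583,.186,.215],down(.067)); print(sensors.get_obs()["joint_pos"])
E
```

```text
clock: 2.2
position: [0.3975, -0.1606, 0.2167]
ee_rot: [0.681, 0.732, -0.0, 0.001]
ft_force: [1.4, -0.4, -0.6]
grip_width: 0.598
grasp_force: 0.0
shift [0.3323 0.2101 0.0015] turn [0.001 0.001 0.005]
[ 0.88307823 -0.08533697 -0.56652842  1.9194484  -0.04673412  1.29339877
  0.40343335]
```

```bash
python3 -m inch '[[[0.332,0.210,0.0015,0,0,0.005,-0.2],[0.332,0.210,0.0015,0,0,0.005,-0.2],[0.332,0.210,0.0015,0,0,0.005,-0.2],[0.332,0.210,0.0015,0,0,0.005,-0.2],[0.332,0.210,0.0015,0,0,0.005,-0.2],[0.332,0.210,0.0015,0,0,0.005,-0.2],[0.332,0.210,0.0015,0,0,0.005,-0.2],[0.332,0.210,0.0015,0,0,0.005,-0.2],[0.332,0.210,0.0015,0,0,0.005,-0.2],[0.332,0.210,0.0015,0,0,0.005,-0.2]]]'
python3 - <<'E'
from h import *
C=cam("wrist"); cv2.imwrite("pics/w1.png",imaging.camera("wrist"))
for l in ("supply_grip","supply_axis"):
    for r in spotter.look_for(l,"wrist")[:2]: print(l,r,atz(r["pixel"],C,.076))
print("expect",proj([.588,.111,.08],C),proj([.583,.186,.079],C),proj([.581,.215,.079],C))
go([.583,.186,.069],down(.067)); print(sensors.get_obs()["joint_pos"])
E
```

```text
clock: 3.2
position: [0.584, 0.184, 0.2143]
ee_rot: [0.684, 0.729, -0.0, -0.001]
ft_force: [0.2, -0.3, -0.1]
grip_width: 0.603
grasp_force: 0.0
supply_grip {'pixel': [352.0, 207.2], 'conf': 0.75} [0.62141748 0.15929706 0.076     ]
supply_grip {'pixel': [319.0, 198.6], 'conf': 0.59} [0.58588887 0.16652893 0.076     ]
expect [317.59474843 248.45039823] [317.44600874 181.0663205 ] [317.3156665  152.59611404]
shift [ 0.0051 -0.0011  0.146 ] turn [ 0.     0.001 -0.007]
[ 0.26964411  0.42994061 -0.85585711  1.46851794  0.32688185  1.39109014
 -0.53930335]
```

View pics/w1.png

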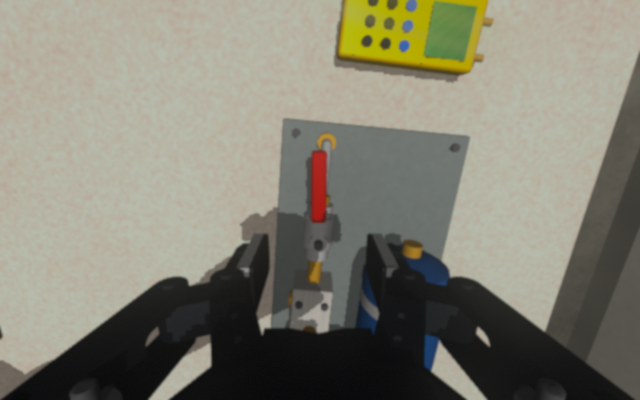

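The wrist view shows the red sleeve vertical at col 319, rows 151–220, with the stem at about (318,245). That agrees with the predicted points to within 2–3 px, so I'll descend and grip.

```bash
python3 -m inch '[[[0.005,0,0.05,0,0,-0.007,-0.2],[0.005,0,0.09,0,0,-0.007,-0.2],[0.005,0,0.125,0,0,-0.007,-0.2],[0.005,0,0.146,0,0,-0.007,-0.2],[0.005,0,0.146,0,0,-0.007,-0.2],[0.005,0,0.146,0,0,-0.007,1],[0.005,0,0.146,0,0,-0.007,1],[0.005,0,0.146,0,0,-0.007,1],[0.005,0,0.146,0,0,-0.007,1],[0.005,0,0.146,0,0,-0.007,1]]]' 25
python3 - <<'E'
from h import *
o=sensors.get_obs(); p=o["position"]; print(p,o["joint_pos"],o["torque"])
R0=Rn.from_quat(o["ee_rot"]).as_matrix(); A=np.array([.5885,.111,p[2]])
for a in (.13,.26,.39,.52,.65,.78,.91,1.04,1.17,1.30,1.43,1.50):
    q=A+Rn.from_euler("z",a).apply(p-A); print(a,np.round(R0.T@(q-p),4))
E
```

```text
clock: 4.35
position: [0.5842, 0.1879, 0.0694]
ee_rot: [0.682, 0.731, 0.0, 0.0]
ft_force: [0.1, -0.0, -0.4]
grip_width: -0.001
grasp_force: 0.0
[0.58417951 0.187878   0.06941536] [ 0.22381687  0.56114187 -0.80047568  1.62500949  0.43399659  1.14119317
 -0.61507107] [0.01289702 0.01274387 0.03730739]
0.13 [-0.0005 -0.01   -0.    ]
0.26 [-0.0023 -0.0198 -0.    ]
0.39 [-0.0054 -0.0293 -0.    ]
0.52 [-0.0097 -0.0384 -0.    ]
0.65 [-0.0151 -0.0468 -0.    ]
0.78 [-0.0216 -0.0544 -0.    ]
0.91 [-0.029  -0.0612 -0.0001]
1.04 [-0.0372 -0.0669 -0.0001]
1.17 [-0.046  -0.0715 -0.0001]
1.3 [-0.0554 -0.0749 -0.0001]
1.43 [-0.0652 -0.0771 -0.0001]
1.5 [-0.0706 -0.0777 -0.0001]
```

```bash
python3 - <<'E'
from h import *
a=imaging.camera("side");t=imaging.camera("top")
i=np.vstack([cv2.resize(a[150:290,180:380],(800,560)[0:2],interpolation=2)[:,:]]);
cv2.imwrite("pics/s2.png",np.hstack([cv2.resize(a[150:290,200:340],(400,400)),cv2.resize(t[130:250,230:350],(400,400))]))
E
```

```text
(no output)
```

View pics/s2.png

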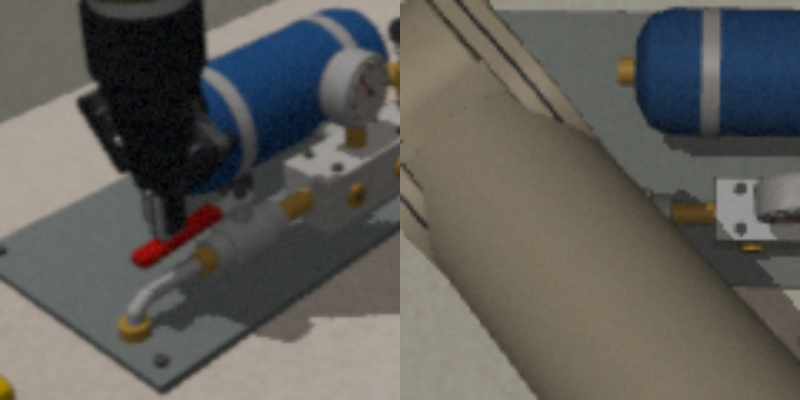

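```bash
python3 - <<'E'
from h import *
S=cam("side");o=sensors.get_obs();print(o["grip_width"],o["grasp_force"],o["ft_force"],o["position"])
for X in ([.584,.188,.0524],[.584,.188,.069],[.584,.188,.079],[.588,.111,.079],[.581,.215,.079],[.56,.188,.0524],[.61,.188,.0524]):
    p=proj(X,S); print(X,(p-[200,150])*400/140)
a=imaging.camera("side")
cv2.imwrite("pics/s3.png",cv2.resize(a[190:250,235:310],(750,600),interpolation=cv2.INTER_CUBIC))
E
```

```text
0.0001687990114583932 0.0 [-0.35401831  0.21004061 -0.02769043] [0.5839979  0.18790046 0.06908601]
[0.584, 0.188, 0.0524] [168.47038812 269.17607448]
[0.584, 0.188, 0.069] [166.30743682 249.9006743 ]
[0.584, 0.188, 0.079] [164.98148061 238.08425643]
[0.588, 0.111, 0.079] [239.74114881 189.22498373]
[0.581, 0.215, 0.079] [137.67451229 257.84620264]
[0.56, 0.188, 0.0524] [191.93964345 282.47276415]
[0.61, 0.188, 0.0524] [143.97928027 255.30044629]
```

View pics/s3.png

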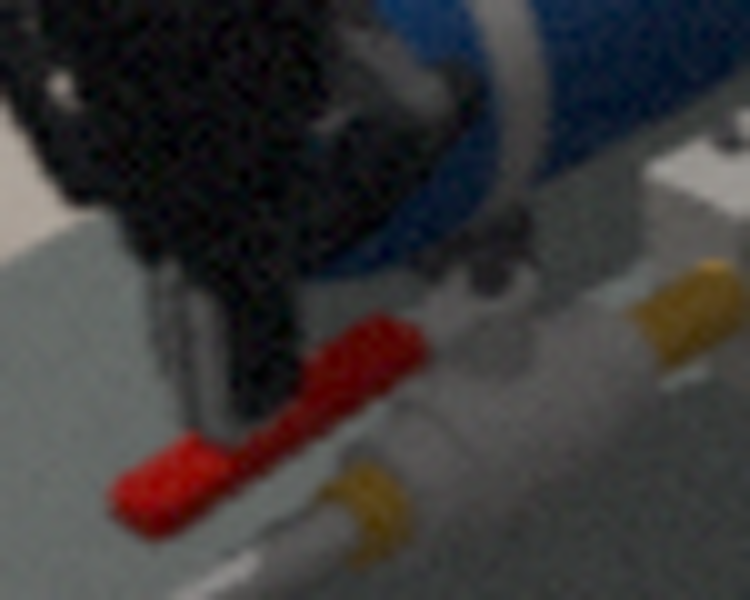

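```bash
python3 - <<'E'
from h import *
C=cam("wrist"); cv2.imwrite("pics/w4.png",imaging.camera("wrist"))
o=sensors.get_obs();print(o["position"])
for X in ([.588,.111,.08],[.583,.186,.079],[.581,.215,.079],[.584,.188,.0524]): print(proj(X,C))
E
```

```text
[0.58394718 0.18783856 0.06891877]
[316.46195951 361.61101697]
[316.71115268 249.17793587]
[316.69488384 197.98148026]
[318.60687129 227.16847334]
```

View pics/w4.png

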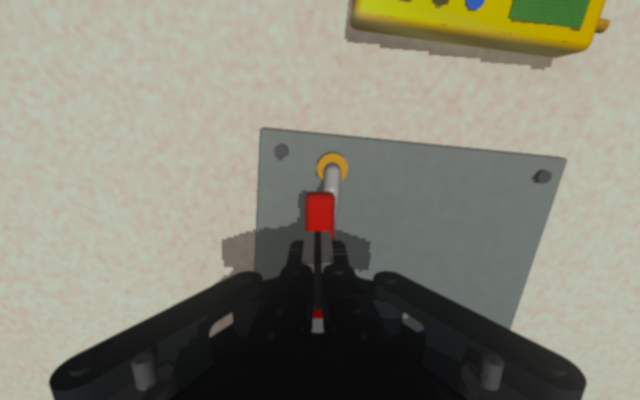

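The sleeve (cols 305–335, end at row 195) runs under the closed fingertips (cols 290–347, row 240). So the tips look to be above the sleeve rather than around it. I'll probe gently to check.

```bash
python3 -m inch '[[[0,0,0.002,0,0,0,1],[0,0,0.003,0,0,0,1]]]'; python3 -m inch '[[[0,0,0,0,0,0,-0.4],[0,0,0,0,0,0,-0.4],[0,0,0,0,0,0,-0.4],[0,0,0,0,0,0,-0.4]]]'
python3 - <<'E'
from h import *
C=cam("wrist"); o=sensors.get_obs();print(o["position"],o["grip_width"]);a=imaging.camera("wrist");s=imaging.camera("side")
cv2.imwrite("pics/w5.png",np.hstack([cv2.resize(a[150:380,200:440],(400,383)),cv2.resize(s[170:262,220:316],(400,383))]))
E
```

```text
clock: 4.75
position: [0.5841, 0.1879, 0.0663]
ee_rot: [0.682, 0.731, 0.0, 0.0]
ft_force: [-3.0, -2.8, 11.7]
grip_width: 0.001
grasp_force: 5.8
clock: 5.15
position: [0.5837, 0.1877, 0.0655]
ee_rot: [0.682, 0.731, -0.0, -0.0]
ft_force: [0.3, 0.4, 0.1]
grip_width: 0.68
grasp_force: 0.0
[0.58371731 0.18770679 0.0655442 ] 0.6801703604874977
```

View pics/w5.png

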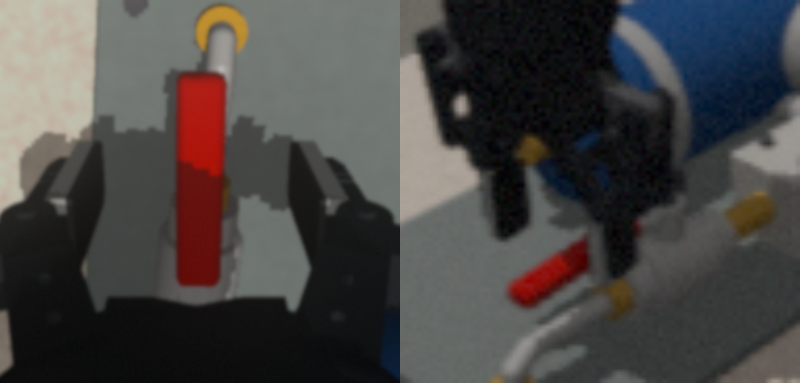

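The probe contact (12 N at TCP z 0.066) and these pictures confirm the fingertips reach about 12 mm short of the TCP. The sleeve is centred between the fingers (col 200 of 75–325). I'll go 27 mm lower and close.

```bash
python3 -m inch '[[[0,0,0.010,0,0,0,-0.4],[0,0,0.020,0,0,0,-0.4],[0,0,0.027,0,0,0,-0.4]]]';  python3 -m inch '[[[0,0,0,0,0,0,1],[0,0,0,0,0,0,1],[0,0,0,0,0,0,1],[0,0,0,0,0,0,1],[0,0,0,0,0,0,1],[0,0,0,0,0,0,1]]]' 25
python3 - <<'E'
from h import *
o=sensors.get_obs(); p=o["position"]; R0=Rn.from_quat(o["ee_rot"]).as_matrix(); A=np.array([.588,.111,p[2]])
for a in (.14,.28,.42,.56,.70,.84,.98,1.12,1.26,1.40,1.50):
    q=A+Rn.from_euler("z",a).apply(p-A); print(a,np.round(R0.T@(q-p),4))
E
```

```text
clock: 5.55
position: [0.5833, 0.1875, 0.0372]
ee_rot: [0.682, 0.731, -0.001, -0.0]
ft_force: [0.8, -0.5, 0.5]
grip_width: 0.7
grasp_force: 0.0
clock: 6.15
position: [0.5843, 0.188, 0.0392]
ee_rot: [0.682, 0.731, 0.0, 0.0]
ft_force: [0.8, 1.1, 0.9]
grip_width: 0.18
grasp_force: 27.7
0.14 [-0.0005 -0.0108 -0.    ]
0.28 [-0.0026 -0.0214 -0.    ]
0.42 [-0.0061 -0.0316 -0.    ]
0.56 [-0.0109 -0.0412 -0.    ]
0.7 [-0.0171 -0.05   -0.    ]
0.84 [-0.0245 -0.0579 -0.0001]
0.98 [-0.0329 -0.0647 -0.0001]
1.12 [-0.0421 -0.0703 -0.0001]
1.26 [-0.052  -0.0745 -0.0001]
1.4 [-0.0625 -0.0773 -0.0001]
1.5 [-0.0701 -0.0784 -0.0001]
```

```bash
python3 -m inch '[[[-0.0005,-0.0108,0,0,0,-0.14,1],[-0.0026,-0.0214,0,0,0,-0.28,1],[-0.0061,-0.0316,0,0,0,-0.42,1],[-0.0109,-0.0412,0,0,0,-0.56,1],[-0.0171,-0.050,0,0,0,-0.70,1],[-0.0245,-0.0579,0,0,0,-0.84,1],[-0.0329,-0.0647,0,0,0,-0.98,1],[-0.0421,-0.0703,0,0,0,-1.12,1],[-0.052,-0.0745,0,0,0,-1.26,1],[-0.0575,-0.076,0,0,0,-1.33,1]]]'
python3 - <<'E'
from h import *
o=sensors.get_obs(); p=o["position"]; R0=Rn.from_quat(o["ee_rot"]).as_matrix(); A=np.array([.588,.111,p[2]]);d=p-A
print(p,"handle ang",np.arctan2(d[1],d[0])-np.pi/2+.024,"tool",np.arctan2(R0[1,1],R0[0,1])+.024,o["ft_force"],o["torque"],o["joint_pos"])
for a in (.06,.12,.16,.18,.20):
    q=A+Rn.from_euler("z",a).apply(d); print(a,np.round(R0.T@(q-p),4))
E
```

```text
clock: 7.15
position: [0.5146, 0.1246, 0.0395]
ee_rot: [0.084, 0.996, 0.001, 0.003]
ft_force: [14.8, 4.1, -11.8]
grip_width: 0.183
grasp_force: 26.2
[0.51464511 0.12459983 0.03946486] handle ang 1.4114800017929712 tool 1.4272658985094144 [ 14.83832543   4.08271231 -11.80902975] [ 0.76219259 -2.80078117  0.28823318] [ 0.58819088  0.561642   -1.11008452  1.86526807  0.57464166  1.07402426
  0.65465404]
0.06 [-0.0001 -0.0045 -0.    ]
0.12 [-0.0004 -0.0089 -0.    ]
0.16 [-0.0008 -0.0119 -0.    ]
0.18 [-0.001  -0.0134 -0.    ]
0.2 [-0.0013 -0.0148 -0.    ]
```

```bash
python3 -m inch '[[[-0.0001,-0.0045,0,0,0,-0.06,1],[-0.0004,-0.0089,0,0,0,-0.12,1],[-0.0006,-0.0105,0,0,0,-0.14,1],[-0.0008,-0.0119,0,0,0,-0.16,1]]]'; python3 -m inch '[[[0,-0.0015,0,0,0,-0.02,1],[0,-0.003,0,0,0,-0.03,1]]]'
python3 - <<'E'
from h import *
o=sensors.get_obs(); p=o["position"]; R0=Rn.from_quat(o["ee_rot"]).as_matrix(); d=p-[.588,.111,0]
print("handle ang",np.arctan2(d[1],d[0])%6.2832-np.pi/2+.024,"tool",np.arctan2(R0[1,1],R0[0,1])+.024,o["ft_force"],o["torque"])
E
```

```text
clock: 7.55
position: [0.5136, 0.1146, 0.0395]
ee_rot: [0.006, 1.0, 0.002, 0.003]
ft_force: [16.7, 11.4, -13.7]
grip_width: 0.18
grasp_force: 26.8
clock: 7.75
position: [0.5136, 0.1144, 0.0397]
ee_rot: [-0.01, 1.0, 0.004, 0.003]
ft_force: [18.1, 21.6, -20.7]
grip_width: 0.181
grasp_force: 35.8
handle ang 1.5487094469486689 tool 1.6142150264633919 [ 18.14272666  21.59142259 -20.70599633] [ 4.33882544 -3.58014623 -0.83101508]
```

```bash
python3 -m inch '[[[0,0,0,0,0,0,-0.4],[0,0,0,0,0,0,-0.4],[0,0,0,0,0,0,-0.4],[0,0,0,0,0,0,-0.4],[0,0,-0.05,0,0,0,-0.4],[0,0,-0.10,0,0,0,-0.3],[0,0,-0.15,0,0,0,-0.2],[0,0,-0.20,0,0,0,-0.2],[0,0,-0.22,0,0,0,-0.2]]]'
python3 - <<'E'
from h import *
o=sensors.get_obs();go([.487,-.104,.26],down(1.62));print(o["joint_pos"])
E
```

```text
clock: 8.65
position: [0.5118, 0.1111, 0.2633]
ee_rot: [-0.009, 1.0, 0.0, 0.002]
ft_force: [0.4, -1.6, 0.7]
grip_width: 0.6
grasp_force: 0.0
shift [ 0.0287 -0.2147  0.0031] turn [-0.     0.005 -0.031]
[ 0.83732741  0.34779824 -1.37115749  1.61405994  0.34516504  1.45834541
  1.0287585 ]
```

```bash
python3 -m inch '[[[0.005,-0.045,0.003,0,0.005,-0.03,-0.2],[0.012,-0.09,0.003,0,0.005,-0.03,-0.2],[0.018,-0.135,0.003,0,0.005,-0.03,-0.2],[0.024,-0.18,0.003,0,0.005,-0.03,-0.2],[0.0287,-0.2147,0.003,0,0.005,-0.03,-0.2],[0.0287,-0.2147,0.003,0,0.005,-0.03,-0.2],[0.0287,-0.2147,0.003,0,0.005,-0.03,-0.2]]]'
python3 - <<'E'
from h import *
np.set_printoptions(precision=3,suppress=True)
C=cam("wrist");S=cam("side");T=cam("top");w=imaging.camera("wrist");t=imaging.camera("top");s=imaging.camera("side")
for l in ("cam_knob","cam_pivot","stem_top"):
    for n,c in (("wrist",C),("side",S),("top",T)):
        for r in spotter.look_for(l,n)[:1]: print(l,n,r,atz(r["pixel"],c,.148 if l=="stem_top" else .138))
print(proj([.487,-.104,.134],C),proj([.583,-.099,.148],C),sensors.get_obs()["joint_pos"])
cv2.imwrite("pics/w6.png",np.hstack([cv2.resize(w[100:400,160:480],(420,394)),cv2.resize(t[150:250,240:340],(380,394))]))
E
```

```text
clock: 9.35
position: [0.4857, -0.1054, 0.2558]
ee_rot: [-0.023, 1.0, 0.0, -0.003]
ft_force: [0.1, 0.1, -0.2]
grip_width: 0.599
grasp_force: 0.0
cam_knob wrist {'pixel': [322.7, 200.7], 'conf': 0.63} [ 0.498 -0.099  0.138]
cam_knob side {'pixel': [376.0, 168.9], 'conf': 0.72} [ 0.498 -0.101  0.138]
cam_knob top {'pixel': [383.1, 209.5], 'conf': 0.41} [ 0.529 -0.097  0.138]
cam_pivot wrist {'pixel': [316.2, 221.0], 'conf': 0.84} [ 0.519 -0.105  0.138]
cam_pivot side {'pixel': [358.6, 164.0], 'conf': 0.79} [ 0.544 -0.098  0.138]
cam_pivot top {'pixel': [387.8, 201.1], 'conf': 0.66} [ 0.549 -0.109  0.138]
stem_top wrist {'pixel': [319.0, 237.7], 'conf': 0.66} [ 0.533 -0.101  0.148]
stem_top side {'pixel': [353.1, 164.9], 'conf': 0.94} [ 0.539 -0.068  0.148]
stem_top top {'pixel': [386.1, 197.8], 'conf': 0.6} [ 0.556 -0.104  0.148]
[318.355 188.776] [318.867 282.989] [ 1.355  0.265 -1.398  1.68   0.264  1.425  1.541]
```

View pics/w6.png

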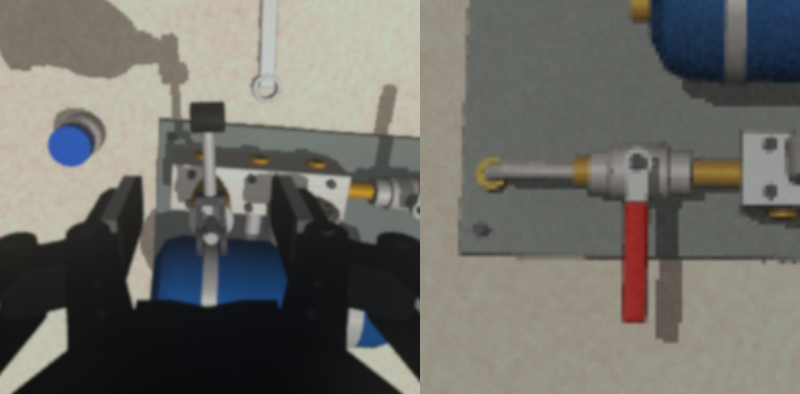

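Supply handle: top view shows it square across the pipe, pointing to the robot (stem (637,160) → end (634,320) in the crop), so it's shut. The knob in the wrist view is at (317.7,187.6) against the predicted (318.4,188.8), so I'll descend to it.

```bash
python3 -m inch '[[[-0.0015,0.001,0.04,0,0,0,-0.3],[-0.0015,0.001,0.08,0,0,0,-0.3],[-0.0015,0.001,0.12,0,0,0,-0.3],[-0.0015,0.001,0.145,0,0,0,-0.3],[-0.0015,0.001,0.153,0,0,0,-0.3],[-0.0015,0.001,0.153,0,0,0,-0.3]]]'; python3 -m inch '[[[0,0,0,0,0,0,1],[0,0,0,0,0,0,1],[0,0,0,0,0,0,1],[0,0,0,0,0,0,1],[0,0,0,0,0,0,1],[0,0,0,0,0,0,1]]]' 60
python3 - <<'E'
from h import *
s=imaging.camera("side");o=sensors.get_obs();print(o["position"],o["joint_pos"],Rn.from_quat(o["ee_rot"]).as_matrix().round(3))
cv2.imwrite("pics/s7.png",cv2.resize(s[110:210,310:430],(720,600),interpolation=cv2.INTER_CUBIC))
E
```

```text
clock: 10.55
position: [0.4864, -0.1035, 0.1026]
ee_rot: [-0.024, 1.0, 0.0, -0.003]
ft_force: [0.9, -0.3, 0.1]
grip_width: 0.651
grasp_force: 0.0
clock: 11.15
position: [0.4875, -0.104, 0.1038]
ee_rot: [-0.024, 1.0, -0.0, -0.002]
ft_force: [0.4, -0.6, 6.9]
grip_width: 0.29
grasp_force: 59.2
[ 0.48752362 -0.10405982  0.10377745] [ 1.18121986  0.42737145 -1.24335608  1.87928916  0.44361958  1.15898636
  1.39725873] [[-0.999 -0.048 -0.003]
 [-0.048  0.999 -0.001]
 [ 0.003 -0.001 -1.   ]]
```

View pics/s7.png

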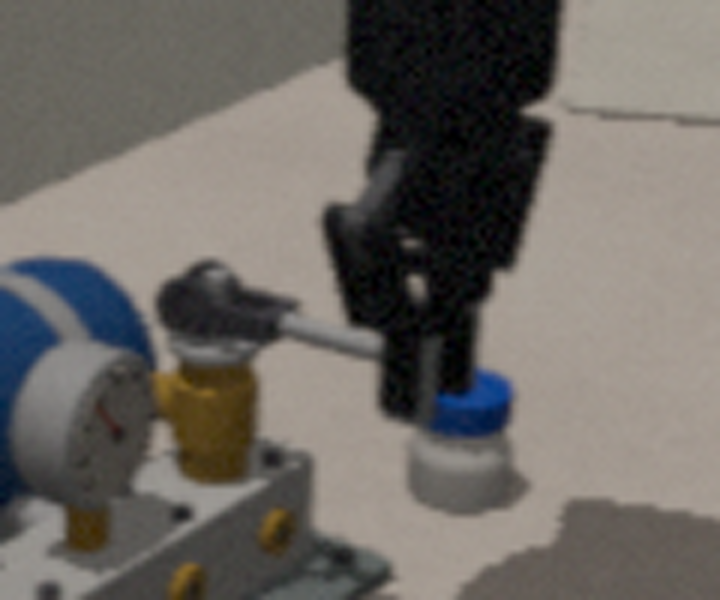

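Knob is gripped on its flat ends (opening 25 mm; side view shows the fingers around the knob at (410,380)). First half of the arc:

```bash
python3 -m inch '[[[-0.0003,0,-0.008,0,0,0,1],[-0.0012,0,-0.016,0,0,0,1],[-0.0026,0,-0.024,0,0,0,1],[-0.0046,0,-0.0317,0,0,0,1],[-0.0104,0,-0.0466,0,0,0,1],[-0.0181,0,-0.0603,0,0,0,1],[-0.0278,0,-0.0725,0,0,0,1],[-0.0278,0,-0.0725,0,0,0,1]]]' 80
python3 - <<'E'
from h import *
o=sensors.get_obs();d=o["position"]-np.array([.4875,-.104,.1026]);print(d,o["ft_force"],o["torque"],o["joint_pos"])
E
```

```text
clock: 12.0
position: [0.5137, -0.1024, 0.175]
ee_rot: [-0.024, 1.0, -0.0, -0.004]
ft_force: [-8.1, -0.7, -1.0]
grip_width: 0.288
grasp_force: 80.5
[0.02615441 0.00163144 0.07241096] [-8.08871981 -0.68457385 -1.01994067] [-0.22323738  1.81370952  0.32746491] [ 1.15953589  0.40937561 -1.26793571  1.73296213  0.40358659  1.31065269
  1.42356243]
```

```bash
python3 -m inch '[[[-0.0113,0,-0.0105,0,0,0,1],[-0.024,0,-0.0189,0,0,0,1],[-0.0378,0,-0.0251,0,0,0,1],[-0.0524,0,-0.0288,0,0,0,1],[-0.060,0,-0.0298,0,0,0,1],[-0.065,0,-0.0301,0,0,0,1],[-0.065,0,-0.0301,0,0,0,1],[-0.065,0,-0.0301,0,0,0,1]]]'
python3 - <<'E'
from h import *
np.set_printoptions(precision=4,suppress=True)
o=sensors.get_obs();p=o["position"];d=p-np.array([.4875,-.104,.1026]);print(p,d,o["ft_force"],o["torque"],o["joint_pos"])
S=cam("side");T=cam("top");W=cam("wrist")
for n,c in (("side",S),("top",T),("wrist",W)):
    cv2.imwrite(f"pics/{n}8.png",imaging.camera(n))
    for l in ("cam_knob","cam_pivot","stem_top"):
        for r in spotter.look_for(l,n)[:1]: print(l,n,r)
for X in ([.583,-.099,.236],[.583,-.099,.142],[.583,-.099,.155]): print(proj(X,S),proj(X,T),proj(X,W))
s=cv2.imread("pics/side8.png");cv2.imwrite("pics/s8c.png",cv2.resize(s[110:210,290:410],(720,600),interpolation=cv2.INTER_CUBIC))
E
```

```text
clock: 12.8
position: [0.5785, -0.0983, 0.2044]
ee_rot: [-0.025, 1.0, 0.001, -0.004]
ft_force: [-7.0, 2.5, 0.4]
grip_width: 0.281
grasp_force: 78.4
[ 0.5785 -0.0983  0.2044] [0.091  0.0057 0.1018] [-7.0428  2.5176  0.3959] [0.6557 1.6721 0.1961] [ 0.9687  0.5213 -1.1865  1.5349  0.4833  1.4223  1.3728]
cam_knob side {'pixel': [354.0, 128.1], 'conf': 0.76}
cam_pivot side {'pixel': [351.4, 148.5], 'conf': 0.84}
stem_top side {'pixel': [347.9, 146.7], 'conf': 0.8}
cam_knob top {'pixel': [387.7, 191.1], 'conf': 0.56}
cam_pivot top {'pixel': [389.9, 189.6], 'conf': 0.68}
stem_top top {'pixel': [346.4, 188.6], 'conf': 0.2}
cam_knob wrist {'pixel': [318.9, 232.5], 'conf': 0.8}
cam_pivot wrist {'pixel': [317.2, 231.2], 'conf': 0.66}
stem_top wrist {'pixel': [371.4, 59.8], 'conf': 0.73}
[346.6063 120.1984] [390.4101 179.2461] [315.1211 275.8282]
[345.6664 158.0975] [383.3144 186.9176] [315.7022 211.727 ]
[345.7906 153.0887] [384.2101 185.9492] [315.6509 217.3861]
```

View pics/s8c.png

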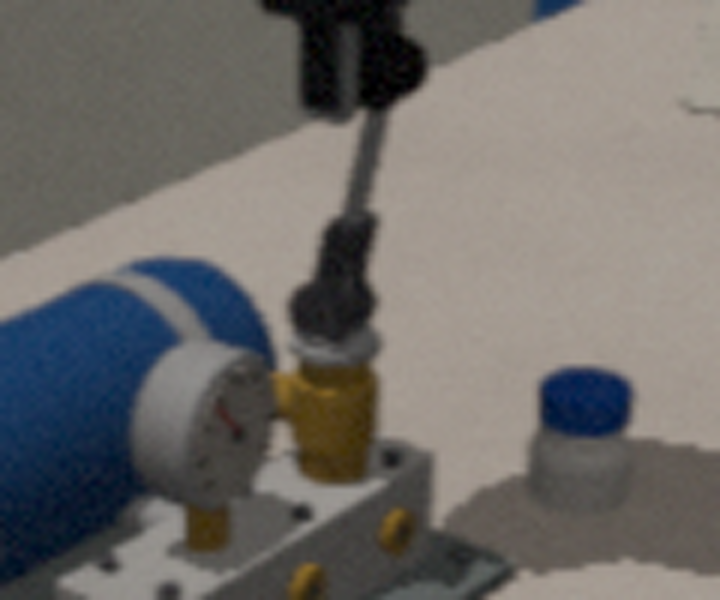

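```bash
python3 - <<'E'
from h import *
S=cam("side");u=np.array([.9988,.048,0]);P=np.array([.583,-.099,.134])
for th in (1.2,1.25,1.3,1.35,1.4,1.45,1.5,1.57):
    pv=P+[0,0,.0078*np.sin(th)]; K=pv+.095*np.array([-np.cos(th)*u[0],-np.cos(th)*u[1],np.sin(th)])
    M=pv+(K-pv)*.83; f=lambda X:np.round((proj(X,S)-[290,110])*6)
    print(th,f(pv),f(M),f(K),K.round(4))
o=sensors.get_obs();print(f(o["position"]),f(o["position"]+[0,0,.0165]))
E
```

```text
1.2 [334. 290.] [401. 130.] [416.  94.] [ 0.5486 -0.1007  0.2298]
1.25 [334. 290.] [393. 124.] [406.  87.] [ 0.5531 -0.1004  0.2316]
1.3 [334. 290.] [385. 119.] [396.  81.] [ 0.5576 -0.1002  0.2331]
1.35 [334. 289.] [376. 114.] [386.  76.] [ 0.5622 -0.1     0.2343]
1.4 [334. 289.] [368. 110.] [375.  71.] [ 0.5669 -0.0998  0.2353]
1.45 [334. 289.] [359. 106.] [365.  67.] [ 0.5716 -0.0995  0.2361]
1.5 [334. 289.] [351. 103.] [354.  63.] [ 0.5763 -0.0993  0.2365]
1.57 [334. 289.] [339. 100.] [340.  59.] [ 0.5829 -0.099   0.2368]
[346. 143.] [347. 102.]
```

The lever leans about 0.2 rad short of upright: rod at (378,110), pivot at (333,305), knob at about (392,72). So the knob has shifted in the pads, while the arm moved as commanded. I'll measure the rod numerically from the side image and feed forward in +x.

```bash
cat >> h.py <<'E'
def rod(save=None):
    S=cam("side"); s=imaging.camera("side").astype(int); b=cv2.imread("pics/side0.png").astype(int)
    if save: cv2.imwrite(save,s.astype(np.uint8))
    d=np.abs(cv2.GaussianBlur((s-b).astype(np.float32),(1,3),0)).sum(2)
    pts=[]
    for r in range(130,143):
        w=np.clip(d[r,330:375]-45,0,None)
        if w.sum()>0: pts.append((r,330+float((w*np.arange(45)).sum()/w.sum()),int((w>0).sum())))
    pts=[p for p in pts if 3<=p[2]<=9]
    u=np.array([.9988,.048,0]);P=np.array([.583,-.099,.134]);best=[]
    rr=np.array([p[0] for p in pts]);cc=np.array([p[1] for p in pts])
    for th in np.arange(.9,2.0,.005):
        pv=P+[0,0,.0078*np.sin(th)]; D=np.array([-np.cos(th)*u[0],-np.cos(th)*u[1],np.sin(th)])
        L=np.array([proj(pv+D*t,S) for t in np.linspace(.02,.1,20)])
        best.append((np.abs(np.interp(rr,L[::-1,1],L[::-1,0])-cc).mean(),th,np.polyfit(L[:,1],L[:,0],1)[0]))
    m=min(best); k=np.polyfit(rr,cc,1)[0]; ms=min(best,key=lambda q:abs(q[2]-k))
    o=sensors.get_obs(); print("rod rows",len(pts),"theta by pos %.3f (err %.2f px), by slope %.3f"%(m[1],m[0],ms[1]),"cols",[round(p[1],1) for p in pts])
    print(np.round(o["position"],4),np.round(o["ft_force"],1),o["grip_width"].round(3),o["grasp_force"].round(1),o["clock"])
E
python3 -c "
from h import *
rod()"
python3 -m inch '[[[-0.003,0,0,0,0,0,1],[-0.006,0,0,0,0,0,1],[-0.006,0,0,0,0,0,1]]]' 100
python3 -c "
from h import *
rod()"
```

```text
rod rows 12 theta by pos 1.365 (err 0.03 px), by slope 1.355 cols [351.8, 351.6, 351.4, 351.1, 350.9, 350.7, 350.5, 350.2, 350.0, 349.7, 349.5, 349.2]
clock: 13.75
position: [0.5841, -0.0979, 0.205]
ee_rot: [-0.025, 1.0, 0.0, -0.005]
ft_force: [-10.8, 1.6, 6.6]
grip_width: 0.272
grasp_force: 98.5
rod rows 13 theta by pos 1.425 (err 0.06 px), by slope 1.420 cols [350.3, 350.1, 349.9, 349.8, 349.6, 349.5, 349.2, 349.0, 348.9, 348.7, 348.6, 348.4, 348.2]Traceback (most recent call last):
  File "<string>", line 3, in <module>
    rod()
    ~~~^^
  File "h.py", line 43, in rod
    print(np.round(o["position"],4),np.round(o["ft_force"],1),o["grip_width"].round(3),o["grasp_force"].round(1),o["clock"])
                                                              ^^^^^^^^^^^^^^^^^^^^^
AttributeError: 'float' object has no attribute 'round'
Traceback (most recent call last):
  File "h.py", line 43, in rod
    print(np.round(o["position"],4),np.round(o["ft_force"],1),o["grip_width"].round(3),o["grasp_force"].round(1),o["clock"])
                                                              ^^^^^^^^^^^^^^^^^^^^^
AttributeError: 'float' object has no attribute 'round'
```

```bash
sed -i 's/o\["grip_width"\].round(3),o\["grasp_force"\].round(1)/round(o["grip_width"],3),round(o["grasp_force"],1)/' h.py
python3 -m inch '[[[-0.003,0,-0.0004,0,0,0,1],[-0.006,0,-0.0006,0,0,0,1],[-0.009,0,-0.0008,0,0,0,1],[-0.011,0,-0.001,0,0,0,1],[-0.011,0,-0.001,0,0,0,1],[-0.011,0,-0.001,0,0,0,1]]]'
python3 -c "
from h import *
rod()"
```

```text
clock: 14.4
position: [0.5948, -0.0976, 0.2047]
ee_rot: [-0.024, 1.0, 0.001, -0.005]
ft_force: [-8.1, 3.0, -3.4]
grip_width: 0.268
grasp_force: 97.6
rod rows 13 theta by pos 1.525 (err 0.04 px), by slope 1.520 cols [347.6, 347.5, 347.5, 347.4, 347.3, 347.2, 347.2, 347.1, 347.0, 347.0, 346.9, 346.9, 346.8]
[ 0.5947 -0.0977  0.2047] [-7.3  2.5 -2.9] 0.274 97.6 14.45
```

```bash
python3 -m inch '[[[-0.002,0,0,0,0,0,1],[-0.004,0,0,0,0,0,1],[-0.004,0,0,0,0,0,1],[-0.004,0,0,0,0,0,1],[-0.004,0,0,0,0,0,1]]]'
python3 -c "
from h import *
rod()"; python3 -m inch '[[[0,0,0,0,0,0,1],[0,0,0,0,0,0,1],[0,0,0,0,0,0,1],[0,0,0,0,0,0,1],[0,0,0,0,0,0,1],[0,0,0,0,0,0,1],[0,0,0,0,0,0,1],[0,0,0,0,0,0,1],[0,0,0,0,0,0,1],[0,0,0,0,0,0,1]]]'
python3 -c "
from h import *
rod('pics/s9.png')
T=cam('top');t=imaging.camera('top')
h=cv2.cvtColor(t,cv2.COLOR_BGR2HSV);m=((h[...,1]>170)&((h[...,0]<6)|(h[...,0]>174))&(h[...,2]>60)).astype(np.uint8)
ys,xs=np.nonzero(m);P=np.array([atz(q,T,.079)[:2] for q in zip(xs,ys)]);c=P.mean(0);v=np.linalg.svd(P-c)[2][0];print('handle centre',c,'dir',v,len(xs))
for l in ('wrench','jar','manometer'): print(l,[r['pixel'] for r in spotter.look_for(l,'side')[:1]])
"
```

```text
clock: 14.95
position: [0.5987, -0.0972, 0.2044]
ee_rot: [-0.025, 1.0, 0.001, -0.005]
ft_force: [-7.2, 3.0, -5.2]
grip_width: 0.269
grasp_force: 98.3
rod rows 13 theta by pos 1.560 (err 0.04 px), by slope 1.555 cols [346.7, 346.7, 346.6, 346.6, 346.5, 346.5, 346.5, 346.4, 346.4, 346.4, 346.3, 346.2, 346.2]
[ 0.5987 -0.0971  0.2044] [-6.6  4.2 -5.6] 0.268 98.3 15.0
clock: 16.0
position: [0.5986, -0.0971, 0.2044]
ee_rot: [-0.025, 1.0, 0.001, -0.005]
ft_force: [-6.7, 2.5, -5.9]
grip_width: 0.267
grasp_force: 98.3
rod rows 13 theta by pos 1.560 (err 0.05 px), by slope 1.555 cols [346.7, 346.7, 346.7, 346.6, 346.5, 346.5, 346.5, 346.5, 346.5, 346.4, 346.3, 346.2, 346.2]
[ 0.5986 -0.0971  0.2044] [-8.   3.3 -5.6] 0.272 98.3 16.05
handle centre [0.52397725 0.11361352] dir [-0.9993544   0.03592758] 162
wrench [[392.3, 241.3]]
jar [[390.8, 242.4]]
manometer [[166.7, 284.8]]
```

```bash
python3 -c "
from workcell import order
print(order.hand_in())"
```

```text
the job is handed in; nothing more can be done
None
```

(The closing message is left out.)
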